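Find the socket key that fits the flask clamp's nut

TASK

Push the brass denture-flask clamp along the desk, without lifting it, into the U-shaped bench stop until it is fully home and square against the back, so that it cannot turn under the key. Then take the socket keys from the wooden rack one at a time and try them on the clamp's hex nut: put any that does not go on back upright in a hole of the rack, and set the one that fits fully down over the nut. Finish still gripping that key, seated upright on the nut, and leave the plaster cast behind undisturbed.

Things in the scene. Friction and masses are not known exactly. Their poses are not given: they have to be found in the camera images.
- clamp: Brass denture flask in a steel yoke clamp, loose, 0.65 to 1 kg; slides at 3 to 8 N. Lower block 84 (x) x 96 (y) x 22 mm, 8 mm corner bevels, upper half 76 x 72 to z 42, yoke bar along y (24 wide, z 42-52), pillar domes at y +-41 to z 60, nut stud in the middle to z 73.5. Origin: centre of underside. Starts 130-200 mm short of home, up to 15 mm aside, 0.2 rad turned; +x side goes in first.
- stop: U-shaped aluminium stop fixed to the desk, bars 22 mm high. Origin on the desk where the clamp's origin lies when home (both frames then coincide). x points into it: mouth towards -x, inner face of back bar at x = +42 mm; side bars' inner faces at y = +-52 mm (4 mm play a side) from x = -14 mm on, flared outward to +-71 mm at x = -57 mm.
- nut_seat (a point): Centre of the hex nut's underside on its washer, 54 mm above the clamp's underside, on its vertical axis. Frame turns with the nut: six flats (18 mm across, 14 mm tall, top 2 mm bevelled) face its x axis and every 60 degrees. A round stud of 10 mm rises 5.5 mm above the nut. A fitting key rests with its lower end here; too small a one stops 10 mm or more above.
- nut (a joint): Turn of the nut about the vertical relative to the clamp, rad, counter-clockwise from above; 0 = flats facing the clamp's x. It starts anywhere within +-0.5 rad and turns stiffly (0.03 N m).
- key_a: Socket key, 66 mm tall, 120 g: bright round socket, 30 mm wide (33 mm tall, tapering to 24 mm at 36 mm), under a dark square adapter 18 mm across flats (36 to 66 mm up), the grip. Origin: centre of the open lower end, z up; adapter flats face x and y, within 0.25 rad of the rack's axes at the start. Stands in a rack hole; which key is in which hole varies.
- key_b: Socket key, outside the same as key_a. The keys differ only in the hexagon bore that opens downward: one of the three (which one is not told) takes the nut, the other two are too small and stop on top of it. Bore 24 mm deep, mouth flared, six flats facing the key's x axis and every 60 degrees.
- key_c: Socket key, outside the same as key_a. The fitting bore is about 1 mm wider than the nut all round: it goes on when its flats are within about 10 degrees of the nut's and it is within about 2 mm of centre.
- key_a_mouth (a point): Centre of key_a's open lower end (same point and axes as key_a).
- key_b_mouth (a point): Centre of key_b's open lower end (same point and axes as key_b).
- key_c_mouth (a point): Centre of key_c's open lower end (same point and axes as key_c).
- rack: Light wooden block fixed to the desk, 50 mm along x, 146 mm along y, 20 mm high, with three round holes of 33 mm diameter, 14 mm deep (floor 6 mm above the desk), at y = -46, 0 and +46 mm. Origin at the centre of the underside; z up. A key in a hole has its origin 6 mm above the desk and its top at 72 mm.
- rack_hole0 (a point): Centre of the mouth of the rack hole at y = -46 mm, 20 mm above the desk.
- rack_hole1 (a point): Centre of the mouth of the middle rack hole, 20 mm above the desk.
- rack_hole2 (a point): Centre of the mouth of the rack hole at y = +46 mm, 20 mm above the desk.
- cast: Cream plaster cast on a white foot, 64 x 70 x 36 mm, loose, at the far side behind the clamp; a bystander, fragile. Origin at the centre of its underside.
There are look-alikes about, which are no part of the job. Of the things that look like the clamp, the largest one is meant.

How it is judged:
By the outcome, as a careful person would: the job done as asked, in the order asked, and still so for the second after the job is handed in, while the arm keeps its last pose, push and grip.
It also fails if it takes over 72 s, if anything falls off the work surface, if the arm or the gripper's body presses on something with over 40 N, if the wrist force passes 120 N, or if a joint passes its speed limit or range.

ROBOT

A 7-joint arm with a two-finger parallel gripper is mounted at the origin on a cart in front of the work surface, level with it; the furniture and walls round the work are solid. World frame = base frame: x ahead of the robot, y to its left, z up, the work surface at z = 0. Lengths are in m, angles in rad, forces in N, time in s.
With the tool pointing down it reaches from about 0.425 to 0.8 m from the base axis. Payload 8.3 kg.
Tool frame: the origin (TCP) lies at the very end of the fingers, on their centre line; the grasp point (between the pads) lies 19 mm behind it; z points along the fingers, y is the line along which they close (so a half turn about z gives the same grasp; the last joint's range is limited). The gripper opens to 85 mm and grips with 20 to 120 N. Pads are 22 mm wide; open, the fingers measure 114 mm over their backs; the gripper's body (76 mm by 85 mm) begins 54 mm behind the grasp point. The pads swing forward as they close: fully open they stand 13 mm farther back than shut.
Start: joints at [1.071, 0.383, 0.016, 1.37, -0.006, 1.388, -0.046], TCP at [0.264, -0.566, 0.231] pointing down, gripper open.
Joint ranges: [-2.95, 2.95], [-0.25, 2.06], [-1.52, 1.56], [0.18, 2.33], [-1.44, 4.58], [0.02, 2.06], [-3.01, 3.01]. Speed limits (rad/s): [2.39, 2.39, 3.01, 3.01, 3.14, 3.14, 3.14].

INTERFACE

Orientations are given as a rotation vector (axis times angle).
In Python, from bench import monitor, imaging, robot gives the robot as it stands. The module is installed in compiled form; this text tells all that it offers.
- The arm moves only by the shell command python3 -m handwheel 'ROWS' [FORCE]. ROWS is JSON, a list of rows, each an object of numbers: "dx", "dy", "dz": the shift along the tool's x, y, z in mm; "turn": the turn about the tool's z in degrees; "grip": the finger opening in mm, from 0 to 85.4. A call has 1 to 5 rows; each row is the pose to reach, as a shift and turn from the pose commanded when the call began, along the tool's axes at that moment; what a row does not reach only later rows make up. A row lasts 1/12 s, in which the tool goes at most 41.7 mm and 7.16 degrees, less where a joint would pass 70% of its speed; a pose out of reach is approached as far as the arm can. A call with a gripper value outside its range is refused whole. The fingers move at their own pace and stop on an object; FORCE is the grip in N (left out, the last holds). Time passes only in rows, so rows that repeat a pose let the fingers close. It gives the time, the measured TCP pose, the force, the opening and the grip force at its end, in the units of the state.
- monitor.observe(): the state, without advancing time (a new reading comes with each control period).
- imaging.get_image(name): name is "scene" or "top" or "wrist"; returns the picture (420x560x3 uint8, red, green, blue); there is no depth.
- imaging.camera_model(name): a dict with "fx", "fy", "cx", "cy" (pixels), "R" (3x3) and "t" (3): a world point X has camera coordinates R X + t; the wrist camera has in their place "tool_from_camera" (4x4, takes a point from camera to tool coordinates, whose origin is the TCP and whose axes are the flange's). Camera axes: x right, y down, z forward; pixel columns grow to the right and rows downward; lengths in m; the calibration is good to about 2 mm. A picture is of the moment at which its call begins: read the wrist's pose just before it. camera_model takes no time and is no camera call.
- robot.finish_job(): hands the job in; it is judged then, once.
Trained networks look in the newest picture that a camera, given by its name, has taken for a name from the list of things; names that differ only in an ending like _2 or _b are one class to them, and where a whole thing is asked for, a point or a joint stands for the part that bears it (a point fixed in the world has none). Each returns a list of dicts, best first, with "confidence" (0 to 1); they miss things now and then, are a little off and sometimes report something else, mostly with a low value. They report only what shows in the picture. A call takes as long as a camera call. They do not tell look-alikes from the thing itself.
- imaging.search_frame(camera, label): "centre" ([x, y, z] in m, in world coordinates, good to about 4 mm: the middle of the surface that is visible of it).
- imaging.outline_of(camera, label): "region" (420x560 bool, what is visible of it).
- imaging.mark_of(camera, label): "centre" ([x, y, z] in m, in world coordinates, good to about 4 mm: a listed point, or the origin of a listed thing).
The state is a dict: "time": time; "qpos": joint angles; "joint_velocities": joint speeds; "joint_efforts": joint torques, N m; "tcp_pos": TCP position; "eef_rot": TCP orientation; "wrist_force": force on the tool from outside, world axes, zero at the start; "moment": the same for the moment, N m; "width": finger opening in m; "finger_force": force on a finger pad.
Only numpy, scipy, OpenCV 4.12 (cv2) and the standard library are available. Lean on these libraries where they do the work, as an engineer would, in place of code of your own. Each camera call takes 0.05 s, during which the arm holds its last target. There are 200 camera calls.

## Working session

There is one attempt and no reset: what is moved stays moved. The work goes in short steps, Python scripts to look and compute and a shell command to move; the robot and the scene stay as the last step left them, time stands still between calls to the robot, and variables do not carry over. Pictures are saved under pics/ and viewed, at most 10 in all, crops included, and the job is handed in when it is done.

```bash
mkdir -p pics
python3 - <<'E'
from bench import monitor, imaging, robot
import cv2,numpy as np
s=monitor.observe(); print(s)
for c in ["top","scene"]:
    im=imaging.get_image(c); cv2.imwrite(f"pics/{c}0.png",im[:,:,::-1])
    m=imaging.camera_model(c); print(c,m)
    for l in ["clamp","stop","nut_seat","key_a","rack","rack_hole0","rack_hole1","rack_hole2","cast"]:
        print(c,l,[(round(d["confidence"],2),np.round(d["centre"],3).tolist()) for d in imaging.mark_of(c,l)][:5])
print(imaging.camera_model("wrist"))
E
```

```text
{'time': 0.0, 'qpos': array([ 1.07110464,  0.3842161 ,  0.01637794,  1.37117064, -0.00631551,
        1.38818675, -0.04648986]), 'joint_velocities': array([ 0.00037829, -0.00038271, -0.00079509, -0.0005289 , -0.00118326,
        0.00079578,  0.00140283]), 'joint_efforts': array([-1.28094733e-03, -6.27603149e+01,  8.44059940e-01, -3.71822548e+01,
        1.67022989e-02,  1.41012188e-02,  4.65747505e-06]), 'tcp_pos': array([ 0.26421815, -0.56584709,  0.23028517]), 'eef_rot': array([-3.06510828e+00, -6.80364986e-01,  6.88252881e-04]), 'wrist_force': array([ 0.00145974, -0.51845533, -0.30586742]), 'moment': array([-0.02539652, -0.02501133, -0.03239172]), 'finger_force': 0.0, 'width': 0.08576642877672966}
top {'fx': 490.3573030542648, 'fy': 490.3573030542648, 'cx': 273.6088150679358, 'cy': 216.99245227918317, 'R': array([[-7.20885702e-03, -9.99973717e-01, -7.72516805e-04],
       [-9.95845969e-01,  7.24921910e-03, -9.07648284e-02],
       [ 9.07680430e-02,  1.14997075e-04, -9.95872055e-01]]), 't': array([-0.10077004,  0.60592344,  0.96860149])}
top clamp [(0.9, [0.409, -0.261, 0.001]), (0
[... 1621 characters left out ...]
-0.092, 0.024])]
scene rack_hole2 [(0.93, [0.46, -0.145, 0.021]), (0.67, [0.453, -0.053, 0.02]), (0.65, [0.79, -0.066, 0.001]), (0.58, [0.458, -0.092, 0.024])]
scene cast [(0.6, [0.788, -0.066, 0.002]), (0.35, [0.599, -0.121, 0.056])]
{'fx': 347.87824725753205, 'fy': 347.87824725753205, 'cx': 274.6521707421746, 'cy': 202.76677803873054, 'tool_from_camera': array([[-7.27006052e-04, -9.54261054e-01, -2.98973764e-01,
         7.59476007e-02],
       [ 9.99999703e-01, -7.70478672e-04,  2.75340360e-05,
        -1.02613883e-03],
       [-2.56627567e-04, -2.98973656e-01,  9.54261331e-01,
        -1.42590915e-01],
       [ 0.00000000e+00,  0.00000000e+00,  0.00000000e+00,
         1.00000000e+00]])}
```

View pics/top0.png

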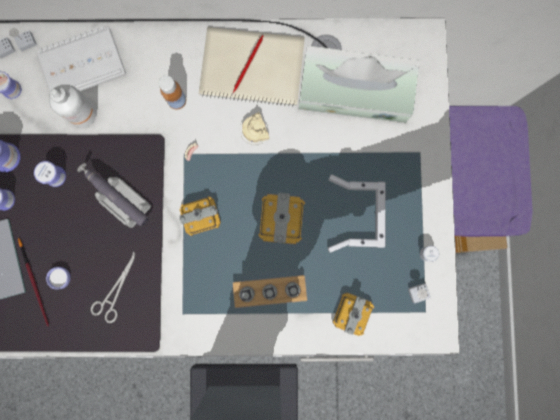

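View pics/scene0.png

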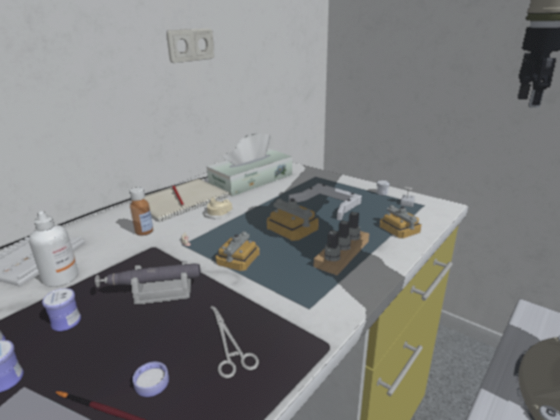

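The top view shows the large clamp at (282,218), between two smaller look-alikes at (200,215) and (353,314). The stop's back bar is at (380,215) with its mouth facing left, the rack is at (270,291) with three keys, and the cast is at about (257,125). Next I fit the models to the outlines.

```bash
cat > h.py <<'E'
from bench import monitor, imaging, robot
import cv2,numpy as np
from scipy.optimize import minimize
from scipy.spatial.transform import Rotation as Ro
def cam(name):
    m=imaging.camera_model(name)
    if name=="wrist":
        s=monitor.observe(); T=np.eye(4); T[:3,:3]=Ro.from_rotvec(s["eef_rot"]).as_matrix(); T[:3,3]=s["tcp_pos"]
        W=np.linalg.inv(T@m["tool_from_camera"]); m["R"],m["t"]=W[:3,:3],W[:3,3]
    return m
def proj(m,X):
    c=np.atleast_2d(X)@m["R"].T+m["t"]; return np.c_[m["fx"]*c[:,0]/c[:,2]+m["cx"],m["fy"]*c[:,1]/c[:,2]+m["cy"]]
def unproj(m,uv,z):
    uv=np.atleast_2d(uv); d=np.c_[(uv[:,0]-m["cx"])/m["fx"],(uv[:,1]-m["cy"])/m["fy"],np.ones(len(uv))]@m["R"]
    o=-m["R"].T@m["t"]; return o+d*((z-o[2])/d[:,2])[:,None]
def box(x0,x1,y0,y1,z0,z1): return np.array([[x,y,z] for x in(x0,x1) for y in(y0,y1) for z in(z0,z1)])
B=8
oct_=[(42,40),(34,48),(-34,48),(-42,40),(-42,-40),(-34,-48),(34,-48),(42,-40)]
CL=[np.array([[x,y,z] for x,y in oct_ for z in(0,22)])/1e3,box(-38,38,-36,36,0,42)/1e3,box(-12,12,-46,46,20,52)/1e3]
def stop_parts(t):
    P=[box(42,42+t,-52-t,52+t,0,22)/1e3]
    for s in(1,-1):
        P.append(np.array([[x,s*y,z] for x in(-14,42) for y in(52,52+t) for z in(0,22)])/1e3)
        P.append(np.array([[x,s*y,z] for x,y in((-14,52),(-14,52+t),(-57,71),(-57,71+t)) for z in(0,22)])/1e3)
    return P
RK=[box(-25,25,-73,73,0,20)/1e3]
KY=[np.array([[r*np.cos(a),r*np.sin(a),z] for r,z in((15,0),(15,33),(12,36)) for a in np.arange(0,6.3,.3)])/1e3,box(-9,9,-9,9,36,66)/1e3]
def render(m,parts,p,z=0,sc=4):
    im=np.zeros((420*sc,560*sc),np.uint8); c,s=np.cos(p[2]),np.sin(p[2]); R=np.array([[c,-s,0],[s,c,0],[0,0,1]])
    for P in parts:
        q=proj(m,P@R.T+[p[0],p[1],z]); q=(q+.5)*sc-.5
        if not np.isfinite(q).all() or abs(q).max()>2e4: continue
        cv2.fillConvexPoly(im,cv2.convexHull(np.round(q).astype(np.int32)),1)
    return im
def fit(obs,parts,p0,z=0):
    """obs: list of (cam model, region)"""
    G=[(m,cv2.resize(r.astype(np.uint8),None,fx=4,fy=4,interpolation=cv2.INTER_NEAREST)) for m,r in obs]
    S=np.array([.001,.001,.01])
    def f(v):
        p=np.array(p0)+v*S; e=0
        for m,r in G:
            k=render(m,parts,p,z); e+=1-(k&r).sum()/max(1,(k|r).sum())
        return e
    b=minimize(f,np.zeros(3),method="Nelder-Mead",options=dict(initial_simplex=np.array([[-3,-3,-4],[6,0,0],[0,6,0],[0,0,8.]]),xatol=.05,fatol=1e-5))
    return np.array(p0)+b.x*S,b.fun/len(obs)
def near(c,label,X,rad=30):
    m=cam(c); u=proj(m,X)[0]
    for d in imaging.outline_of(c,label):
        r=d["region"]; yy,xx=np.nonzero(r)
        if len(xx) and np.hypot(xx.mean()-u[0],yy.mean()-u[1])<rad: return m,r
E
cat > f1.py <<'E'
from h import *
for c in("top","scene"): imaging.get_image(c)
def go(label,parts,X,p0s,z=0,rad=30):
    for cs in(["top"],["scene"],["top","scene"]):
        o=[near(c,label,X,rad) for c in cs]; o=[x for x in o if x]
        if len(o)<len(cs): print(label,cs,"none");continue
        P=parts
        r=min((fit(o,P,p,z) for p in p0s),key=lambda t:t[1]); print(label,cs,np.round(r[0],4),round(r[1],3))
go("clamp",CL,[.605,-.12,.025],[(.605,-.12,y) for y in(-1.75,-1.57,-1.4)])
for t in(.010*1e3,12,15): print(t); go("stop",stop_parts(t),[.614,-.28,.011],[(.614,-.273,y) for y in(-1.65,-1.5)],rad=60)
go("rack",RK,[.456,-.097,.02],[(.456,-.097,y) for y in(-.1,.1)])
E
python3 f1.py
```

```text
clamp ['top'] [ 0.6045 -0.1203 -1.671 ] 0.028
clamp ['scene'] [ 0.6048 -0.1212 -1.6837] 0.071
clamp ['top', 'scene'] [ 0.6041 -0.1204 -1.6647] 0.052
10.0
stop ['top'] [ 0.613  -0.2783 -1.5996] 0.208
stop ['scene'] [ 0.6128 -0.2777 -1.6251] 0.145
stop ['top', 'scene'] [ 0.6125 -0.2784 -1.6073] 0.181
12
stop ['top'] [ 0.6126 -0.2774 -1.604 ] 0.178
stop ['scene'] [ 0.6132 -0.2765 -1.6082] 0.155
stop ['top', 'scene'] [ 0.6126 -0.2769 -1.607 ] 0.17
15
stop ['top'] [ 0.613  -0.2747 -1.5969] 0.245
stop ['scene'] [ 0.6136 -0.2743 -1.5996] 0.195
stop ['top', 'scene'] [ 0.6132 -0.2751 -1.6026] 0.221
rack ['top'] [ 0.4567 -0.0953  0.1028] 0.311
rack ['scene'] [ 0.4561 -0.0953  0.0934] 0.446
rack ['top', 'scene'] [ 0.4564 -0.0952  0.1001] 0.378
```

```bash
cat > to.py <<'E'
# usage: to.py x y z heading(deg of tool x) : shift from present pose in tool axes (mm, deg)
import sys
from h import *
s=monitor.observe(); R=Ro.from_rotvec(s["eef_rot"]).as_matrix(); t=np.array(list(map(float,sys.argv[1:4])))
d=R.T@(t-s["tcp_pos"])*1e3; h=np.degrees(np.arctan2(R[1,0],R[0,0])); u=-(float(sys.argv[4])-h); u=(u+180)%360-180
print("shift",np.round(d,1),"turn",round(u,1),"heading",round(h,1),"tcp",np.round(s["tcp_pos"],4),"t",round(s["time"],2),"F",np.round(s["wrist_force"],1),"w",round(s["width"],4),"tilt",np.round(R[2],3), "q7",round(s["qpos"][6],2))
E
python3 to.py .609 -.044 .2 88.1
```

```text
shift [ 533.2 -327.5   31.3] turn -63.1 heading 25.0 tcp [ 0.2644 -0.5663  0.2313] t 2.1 F [-0.2 -0.4  0.7] w 0.0852 tilt [ 0. -0. -1.] q7 -0.05
```

```bash
python3 -m handwheel '[{"dx":33,"dy":-20,"turn":-6,"grip":50},{"dx":66,"dy":-41,"turn":-12,"grip":50},{"dx":100,"dy":-61,"turn":-18,"grip":50},{"dx":133,"dy":-82,"turn":-24,"grip":50},{"dx":166,"dy":-102,"turn":-30,"grip":50}]'; python3 to.py .609 -.044 .2 88.1
```

```text
shift [ 533.2 -327.5   31.3] turn -63.1 heading 25.0 tcp [ 0.2644 -0.5663  0.2313] t 2.1 F [-0.2 -0.4  0.7] w 0.0852 tilt [ 0. -0. -1.] q7 -0.05invalid input at $[0]: expected keys dx, dy, dz, turn, grip
```

```bash
python3 to.py .609 -.044 .2 88.1
```

```text
shift [ 533.2 -327.5   31.3] turn -63.1 heading 25.0 tcp [ 0.2644 -0.5663  0.2313] t 2.1 F [-0.2 -0.4  0.7] w 0.0852 tilt [ 0. -0. -1.] q7 -0.05
```

All keys are required in each row.

```bash
python3 -m handwheel '[{"dx":33,"dy":-20,"dz":0,"turn":-6,"grip":50},{"dx":66,"dy":-41,"dz":0,"turn":-12,"grip":50},{"dx":100,"dy":-61,"dz":0,"turn":-18,"grip":50},{"dx":133,"dy":-82,"dz":0,"turn":-24,"grip":50},{"dx":166,"dy":-102,"dz":0,"turn":-30,"grip":50}]'; python3 to.py .609 -.044 .2 88.1
```

```text
time: 2.52
tcp_pos: [0.3724, -0.4019, 0.2315]
eef_rot: [2.782, 1.458, 0.0]
wrist_force: [0.6, -1.1, 1.1]
width: 0.0502
finger_force: 0.0
shift [428.9  -9.1  31.4] turn -32.8 heading 55.3 tcp [ 0.3724 -0.4019  0.2315] t 2.52 F [ 0.6 -1.1  1.1] w 0.0502 tilt [-0.  0. -1.] q7 0.13
```

```bash
python3 -m handwheel '[{"dx":40,"dy":-1,"dz":3,"turn":-7,"grip":50},{"dx":80,"dy":-2,"dz":6,"turn":-14,"grip":50},{"dx":120,"dy":-3,"dz":9,"turn":-21,"grip":50},{"dx":160,"dy":-4,"dz":12,"turn":-28,"grip":50},{"dx":200,"dy":-5,"dz":15,"turn":-32.8,"grip":50}]' >/dev/null; python3 to.py .609 -.044 .2 88.1
```

```text
shift [195.1 119.9  16.6] turn 0.1 heading 88.2 tcp [ 0.483  -0.2352  0.2166] t 2.93 F [ 1.1 -0.7 -0.3] w 0.0501 tilt [-0.     0.001 -1.   ] q7 0.3
```

```bash
python3 -m handwheel '[{"dx":35,"dy":21,"dz":0,"turn":0,"grip":50},{"dx":70,"dy":42,"dz":0,"turn":0,"grip":50},{"dx":105,"dy":63,"dz":0,"turn":0,"grip":50},{"dx":140,"dy":84,"dz":0,"turn":0,"grip":50},{"dx":174,"dy":106,"dz":0,"turn":0,"grip":50}]' >/dev/null; python3 to.py .609 -.044 .006 88.1
```

```text
shift [ 21.7  12.6 210.6] turn -0.3 heading 87.8 tcp [ 0.5955 -0.0652  0.2166] t 3.35 F [-0.2 -1.  -0.3] w 0.0498 tilt [-0.     0.001 -1.   ] q7 -0.1
```

```bash
python3 -m handwheel '[{"dx":21,"dy":12,"dz":20,"turn":0,"grip":50},{"dx":21,"dy":12,"dz":60,"turn":0,"grip":50},{"dx":21,"dy":12,"dz":100,"turn":0,"grip":50},{"dx":21,"dy":12,"dz":135,"turn":0,"grip":50},{"dx":21,"dy":12,"dz":135,"turn":0,"grip":50}]' >/dev/null; python3 to.py .609 -.044 .007 88.1
python3 - <<'E'
from h import *
im=imaging.get_image("wrist"); cv2.imwrite("pics/w1.png",im[:,:,::-1])
imaging.get_image("top")
o=near("top","clamp",[.605,-.12,.025],40)
print(o and fit([o],CL,(.604,-.12,-1.66)))
o=near("top","clamp",[.609,.049,.02]); 
if o:
    yy,xx=np.nonzero(o[1]); print("decoy y range",unproj(o[0],[[xx.min(),yy.mean()],[xx.max(),yy.mean()]],.03))
E
```

```text
shift [ 2.8  7.3 66.4] turn -0.2 heading 87.9 tcp [ 0.6025 -0.0466  0.0735] t 3.77 F [-1.2 -0.4 -1.2] w 0.0501 tilt [ 0.    -0.013 -1.   ] q7 -0.18
(array([ 0.60447999, -0.12545048, -1.74348963]), np.float64(0.2622377622377622))
```

View pics/w1.png

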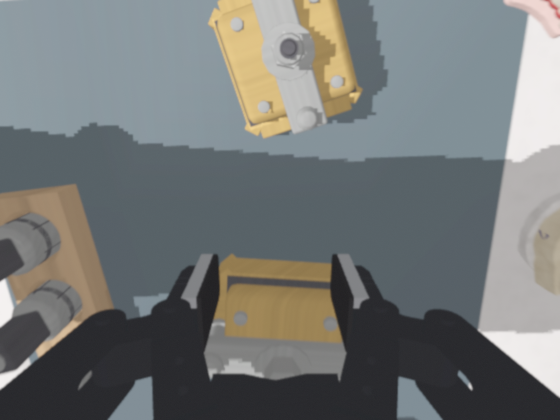

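The clamp's rear edge runs from about (228,260) to (335,265), centred between the fingers. The decoy at (285,70) is well clear.

```bash
python3 -c "
from h import *
m=cam('wrist'); print(unproj(m,[[230,259],[333,264],[220,340],[350,95],[255,130]],.022).round(4))"
python3 -m handwheel '[{"dx":2,"dy":6,"dz":25,"turn":0,"grip":50},{"dx":2,"dy":6,"dz":50,"turn":0,"grip":50},{"dx":2,"dy":6,"dz":64,"turn":0,"grip":50},{"dx":2,"dy":6,"dz":64,"turn":0,"grip":50}]' ; python3 to.py .609 -.044 .007 88.1
```

```text
[[ 0.5787 -0.0708  0.022 ]
 [ 0.6457 -0.0771  0.022 ]
 [ 0.5669 -0.1333  0.022 ]
 [ 0.6541  0.0282  0.022 ]
 [ 0.5996  0.0109  0.022 ]]
time: 4.3
tcp_pos: [0.6127, -0.045, 0.0162]
eef_rot: [-2.262, -2.177, 0.003]
wrist_force: [-1.4, -0.2, -0.4]
width: 0.0499
finger_force: 0.0
shift [ 0.8 -3.7  9.2] turn -0.3 heading 87.8 tcp [ 0.6127 -0.045   0.0162] t 4.3 F [-1.4 -0.2 -0.4] w 0.0499 tilt [-0.    -0.002 -1.   ] q7 -0.21
```

```bash
python3 -m handwheel '[{"dx":-8,"dy":-2,"dz":6,"turn":0,"grip":50},{"dx":-15,"dy":-2,"dz":6,"turn":0,"grip":50},{"dx":-20,"dy":-2,"dz":6,"turn":0,"grip":50},{"dx":-25,"dy":-2,"dz":6,"turn":0,"grip":50},{"dx":-30,"dy":-2,"dz":6,"turn":0,"grip":50}]'
python3 -m handwheel '[{"dx":-6,"dy":1,"dz":0,"turn":0,"grip":50},{"dx":-12,"dy":2,"dz":0,"turn":0,"grip":50},{"dx":-18,"dy":3,"dz":0,"turn":0,"grip":50},{"dx":-24,"dy":4,"dz":0,"turn":0,"grip":50},{"dx":-30,"dy":5,"dz":0,"turn":0,"grip":50}]'
cat > look.py <<'E'
from h import *
imaging.get_image("scene"); imaging.get_image("top"); s=monitor.observe(); print(s["tcp_pos"].round(4),s["wrist_force"].round(1))
d=s["tcp_pos"]+[0,-.053,0.02-s["tcp_pos"][2]]
import sys
o=[near(c,"clamp",d,50) for c in("scene","top")]
for x in o:
    if x: print(fit([x],CL,(d[0],d[1],-1.6)))
    else: print("none")
E
python3 look.py
```

```text
time: 4.72
tcp_pos: [0.611, -0.0736, 0.0126]
eef_rot: [-2.262, -2.179, -0.004]
wrist_force: [-1.3, 6.1, 3.4]
width: 0.0498
finger_force: 3.2
time: 5.13
tcp_pos: [0.6151, -0.1031, 0.0126]
eef_rot: [-2.261, -2.18, -0.004]
wrist_force: [0.3, 6.5, 2.9]
width: 0.0497
finger_force: 2.9
[ 0.6152 -0.1052  0.0125] [0.4 0.5 0.6]
(array([ 0.60972938, -0.15633164, -1.55083576]), np.float64(0.41044743222393654))
(array([ 0.61762297, -0.16609961, -1.63926055]), np.float64(0.9279858543642501))
```

Run:
```python
from h import *
im=imaging.get_image("scene")[:,:,::-1].copy(); m=cam("scene")
def dr(parts,p,col):
    k=render(m,parts,p,0,3); global im3
    c,_=cv2.findContours(k,cv2.RETR_EXTERNAL,cv2.CHAIN_APPROX_NONE); cv2.drawContours(im3,c,-1,col,1)
im3=cv2.resize(im,None,fx=3,fy=3,interpolation=cv2.INTER_CUBIC)
dr(CL[:2],(.610,-.157,-1.604),(0,0,255)); dr(stop_parts(12),(.6126,-.277,-1.605),(0,255,0))
x=im3[500:900,640:1240]; cv2.imwrite("pics/s2.png",x)
```

```text
(no output)
```

View pics/s2.png

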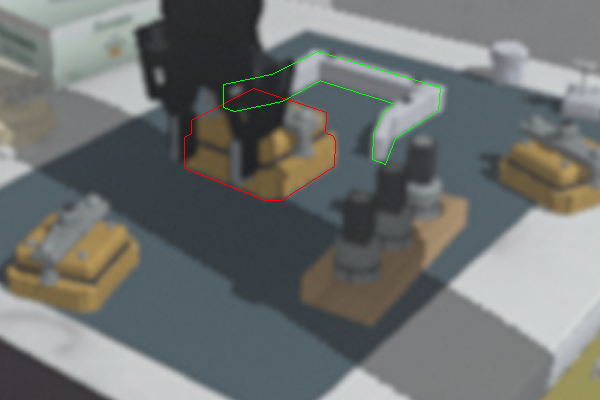

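The red clamp model at (.610, -.157) matches the clamp at about (260,150), and the green stop model lies on the bars. Another 6 mm to the side and then straight in.

```bash
python3 -m handwheel '[{"dx":-7,"dy":1,"dz":0,"turn":0,"grip":50},{"dx":-14,"dy":3,"dz":0,"turn":0,"grip":50},{"dx":-21,"dy":4,"dz":0,"turn":0,"grip":50},{"dx":-28,"dy":5.5,"dz":0,"turn":0,"grip":50},{"dx":-35,"dy":7,"dz":0,"turn":0,"grip":50}]'
python3 -m handwheel '[{"dx":-8,"dy":0,"dz":0,"turn":0,"grip":50},{"dx":-16,"dy":0,"dz":0,"turn":0,"grip":50},{"dx":-24,"dy":0,"dz":0,"turn":0,"grip":50},{"dx":-32,"dy":0,"dz":0,"turn":0,"grip":50},{"dx":-40,"dy":0,"dz":0,"turn":0,"grip":50}]'
python3 to.py .613 -.224 .012 88.1
```

```text
time: 5.8
tcp_pos: [0.6202, -0.138, 0.0117]
eef_rot: [-2.26, -2.18, -0.003]
wrist_force: [-1.7, 5.8, 2.9]
width: 0.0501
finger_force: 3.3
time: 6.22
tcp_pos: [0.619, -0.1781, 0.0117]
eef_rot: [-2.26, -2.181, -0.003]
wrist_force: [-0.0, 6.5, 3.1]
width: 0.0499
finger_force: 3.1
shift [-46.1  -4.4  -0.4] turn -0.2 heading 87.9 tcp [ 0.619  -0.1781  0.0117] t 6.22 F [-0.   6.5  3.1] w 0.0499 tilt [ 0.002  0.001 -1.   ] q7 0.01
```

```bash
python3 -m handwheel '[{"dx":-8,"dy":0,"dz":0,"turn":0,"grip":50},{"dx":-16,"dy":0,"dz":0,"turn":0,"grip":50},{"dx":-24,"dy":0,"dz":0,"turn":0,"grip":50},{"dx":-32,"dy":0,"dz":0,"turn":0,"grip":50},{"dx":-38,"dy":0,"dz":0,"turn":0,"grip":50}]'
python3 -m handwheel '[{"dx":-2,"dy":0,"dz":0,"turn":0,"grip":50},{"dx":-4,"dy":0,"dz":0,"turn":0,"grip":50},{"dx":-6,"dy":0,"dz":0,"turn":0,"grip":50},{"dx":-7,"dy":0,"dz":0,"turn":0,"grip":50}]'
```

```text
time: 6.63
tcp_pos: [0.6176, -0.2167, 0.0117]
eef_rot: [-2.261, -2.18, -0.003]
wrist_force: [0.7, 5.8, 2.8]
width: 0.0504
finger_force: 3.2
time: 6.97
tcp_pos: [0.6174, -0.2192, 0.0117]
eef_rot: [-2.255, -2.18, -0.006]
wrist_force: [-3.2, 15.6, 7.0]
width: 0.0501
finger_force: 8.2
```

```bash
python3 -m handwheel '[{"dx":-2,"dy":0,"dz":0,"turn":0,"grip":50},{"dx":-4,"dy":0,"dz":0,"turn":0,"grip":50},{"dx":-6,"dy":0,"dz":0,"turn":0,"grip":50},{"dx":-6,"dy":0,"dz":0,"turn":0,"grip":50}]'
```

```text
time: 7.3
tcp_pos: [0.6174, -0.2195, 0.0116]
eef_rot: [-2.247, -2.181, -0.012]
wrist_force: [-6.5, 26.3, 11.3]
width: 0.0501
finger_force: 13.2
```

The clamp is hard against the back at 26 N. Now back off, rise and inspect from the wrist.

```bash
python3 -m handwheel '[{"dx":15,"dy":0,"dz":0,"turn":0,"grip":50},{"dx":35,"dy":0,"dz":0,"turn":0,"grip":50},{"dx":45,"dy":0,"dz":-30,"turn":0,"grip":50},{"dx":45,"dy":0,"dz":-70,"turn":0,"grip":50},{"dx":45,"dy":0,"dz":-110,"turn":0,"grip":50}]'; python3 to.py .6 -.33 .26 88
```

```text
time: 7.72
tcp_pos: [0.6172, -0.185, 0.1214]
eef_rot: [-2.26, -2.179, 0.003]
wrist_force: [1.2, -1.2, 0.8]
width: 0.0501
finger_force: 0.0
shift [-145.4  -12.3 -138.6] turn -0.1 heading 87.9 tcp [ 0.6172 -0.185   0.1214] t 7.72 F [ 1.2 -1.2  0.8] w 0.0501 tilt [ 0.    -0.003 -1.   ] q7 0.06
```

```bash
python3 -m handwheel '[{"dx":-30,"dy":-2,"dz":-15,"turn":0,"grip":50},{"dx":-65,"dy":-4,"dz":-30,"turn":0,"grip":50},{"dx":-100,"dy":-5,"dz":-40,"turn":0,"grip":50},{"dx":-130,"dy":-5,"dz":-40,"turn":0,"grip":50},{"dx":-130,"dy":-5,"dz":-40,"turn":0,"grip":50}]'
python3 - <<'E'
from h import *
m=cam("wrist"); im=imaging.get_image("wrist"); cv2.imwrite("pics/w3.png",im[:,:,::-1]); np.savez("w3.npz",R=m["R"],t=m["t"])
print(proj(m,[[.6126,-.277,.054],[.6126,-.277,.0735]]))
print([(d["confidence"],d["centre"]) for d in imaging.mark_of("wrist","nut_seat")],[(d["confidence"],d["centre"]) for d in imaging.mark_of("wrist","clamp")])
imaging.get_image("top");imaging.get_image("scene")
for c in("top","scene"):
    o=near(c,"clamp",[.6126,-.277,.02],30); print(c,o and fit([o],CL,(.6126,-.277,-1.6)))
E
```

```text
time: 8.13
tcp_pos: [0.6053, -0.3264, 0.1618]
eef_rot: [2.272, 2.163, -0.008]
wrist_force: [-1.8, -1.8, -1.1]
width: 0.0497
finger_force: 0.0
[[282.88225753 133.11596433]
 [283.52455076 136.53079638]]
[(0.98, [0.6154, -0.2706, 0.0563]), (0.55, [0.4083, -0.263, 0.0385])] [(0.89, [0.6124, -0.2662, -0.0032]), (0.73, [0.4114, -0.2614, -0.0004])]
top (array([ 0.61374295, -0.27150955, -1.57811312]), np.float64(0.029771627577279913))
scene (array([ 0.6157988 , -0.27331499, -1.58681913]), np.float64(0.15405391092517073))
```

View pics/w3.png

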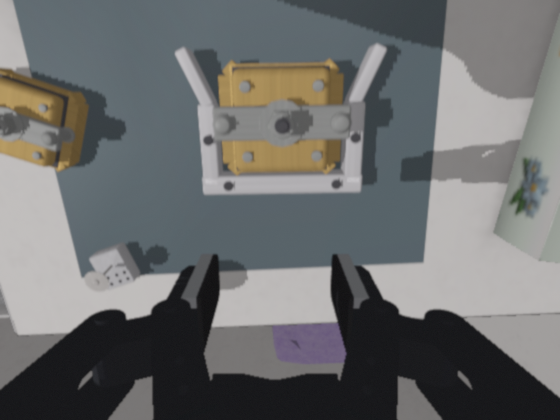

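The clamp is home and square, its front edge parallel to the back bar, with the nut at (282,124). I'll move closer for the nut's angle.

```bash
python3 -m handwheel '[{"dx":10,"dy":6,"dz":20,"turn":0,"grip":50},{"dx":13,"dy":8,"dz":40,"turn":0,"grip":50},{"dx":13,"dy":8,"dz":50,"turn":0,"grip":50},{"dx":13,"dy":8,"dz":50,"turn":0,"grip":50}]'
python3 - <<'E'
from h import *
m=cam("wrist"); im=imaging.get_image("wrist")[:,:,::-1]; np.savez("w4.npz",R=m["R"],t=m["t"])
print(proj(m,[[.614,-.272,.068]]), [(d["confidence"],d["centre"].__str__()) for d in imaging.mark_of("wrist","nut_seat")])
u=proj(m,[[.614,-.272,.068]])[0].astype(int); print(u)
y0=max(0,u[1]-50);x0=u[0]-65
c=im[y0:y0+100,x0:x0+130]; print(x0,y0); cv2.imwrite("pics/w4.png",cv2.resize(c,None,fx=6,fy=6,interpolation=cv2.INTER_CUBIC)); cv2.imwrite("w4full.png",im)
E
```

```text
time: 8.82
tcp_pos: [0.6154, -0.3014, 0.1082]
eef_rot: [-2.258, -2.178, 0.003]
wrist_force: [-0.8, 0.1, -0.7]
width: 0.0498
finger_force: 0.0
[[272.00737215 186.09116202]] [(0.75, '[0.6119, -0.273, 0.0561]')]
[272 186]
207 136
```

View pics/w4.png

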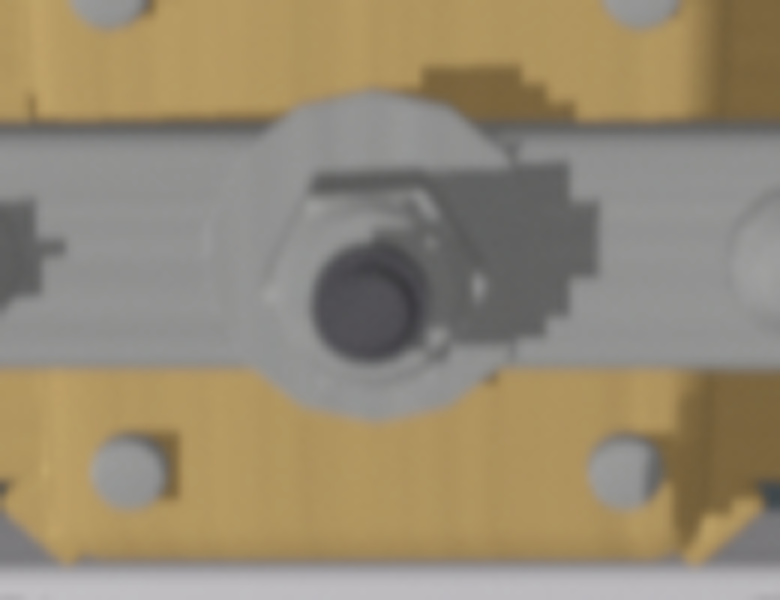

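The nut's corners sit at (270,293), (480,290), (312,190), (425,183) and (435,345) in the crop, with the stud top at (362,305), so one flat nearly faces the tool's x.

```bash
python3 - <<'E'
from h import *
m=imaging.camera_model("wrist"); z=np.load("w4.npz"); m["R"],m["t"]=z["R"],z["t"]
c=np.array([[270,293],[480,290],[312,190],[425,183],[435,345]])/6+[207,136]
X=unproj(m,c,.066); print(X.round(4)); 
print("stud",unproj(m,np.array([[362,305]])/6+[207,136],.0735).round(4))
f=lambda p:np.min(np.linalg.norm(X[:,None,:2]-(p[:2]+p[3]*np.c_[np.cos(p[2]+np.arange(6)*np.pi/3),np.sin(p[2]+np.arange(6)*np.pi/3)])[None],axis=2),axis=1).sum()
b=minimize(f,[.614,-.272,0,.0104],method="Nelder-Mead",options=dict(initial_simplex=[[.614,-.272,0,.0104],[.618,-.272,0,.0104],[.614,-.268,0,.0104],[.614,-.272,.15,.0104],[.614,-.272,0,.0115]])); print(b.x,np.degrees(b.x[2]),b.fun)
E
python3 to.py .456 -.19 .16 90
```

```text
[[ 0.603  -0.2714  0.066 ]
 [ 0.6222 -0.2718  0.066 ]
 [ 0.6073 -0.262   0.066 ]
 [ 0.6175 -0.2617  0.066 ]
 [ 0.6179 -0.2769  0.066 ]]
stud [[ 0.6116 -0.2709  0.0735]]
[ 0.61288387 -0.27060516  0.04277648  0.01000066] 2.450911925364788 0.004614662470991696
shift [ 107.  -164.8  -48.4] turn -2.2 heading 87.8 tcp [ 0.6166 -0.3031  0.1115] t 8.92 F [ 0.1 -0.1  0.3] w 0.05 tilt [-0.    -0.001 -1.   ] q7 0.23
```

```bash
python3 to.py .456 -.145 .15 90; python3 -m handwheel '[{"dx":28,"dy":-30,"dz":-10,"turn":0,"grip":40},{"dx":56,"dy":-60,"dz":-20,"turn":0,"grip":40},{"dx":84,"dy":-90,"dz":-30,"turn":0,"grip":40},{"dx":112,"dy":-120,"dz":-38,"turn":-2,"grip":40},{"dx":137,"dy":-150,"dz":-38,"turn":-2,"grip":40}]' >/dev/null;python3 -m handwheel '[{"dx":15,"dy":-17,"dz":0,"turn":0,"grip":40},{"dx":15,"dy":-17,"dz":0,"turn":0,"grip":40},{"dx":15,"dy":-17,"dz":0,"turn":0,"grip":40}]'
python3 - <<'E'
from h import *
m=cam("wrist"); im=imaging.get_image("wrist")[:,:,::-1]; np.savez("w5.npz",R=m["R"],t=m["t"]); cv2.imwrite("pics/w5.png",im)
for l in("key_a","rack","rack_hole1"): print(l,[(round(d["confidence"],2),np.round(d["centre"],4).tolist()) for d in imaging.mark_of("wrist",l)])
E
```

```text
shift [ 151.9 -166.5  -38.4] turn -2.2 heading 87.8 tcp [ 0.6166 -0.3031  0.1115] t 8.92 F [ 0.1 -0.1  0.3] w 0.05 tilt [-0.    -0.001 -1.   ] q7 0.23
time: 9.58
tcp_pos: [0.4555, -0.1454, 0.1515]
eef_rot: [2.221, 2.216, 0.001]
wrist_force: [0.8, -1.4, 0.6]
width: 0.0401
finger_force: 0.0
key_a [(0.84, [0.4556, -0.0993, 0.0028]), (0.77, [0.4521, -0.0507, 0.0061]), (0.67, [0.4585, -0.1452, 0.0001])]
rack []
rack_hole1 [(0.32, [0.4624, -0.1466, 0.0011])]
```

View pics/w5.png

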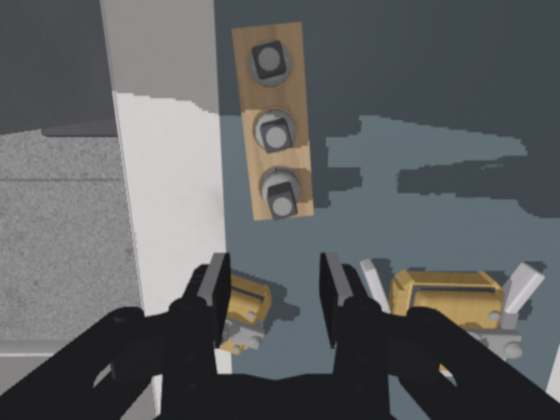

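The three key tops are at about (270,61), (277,136) and (282,205), standing in the rack, with the clamp safely at lower right.

```bash
python3 - <<'E'
from h import *
m=imaging.camera_model("wrist"); z=np.load("w5.npz"); m["R"],m["t"]=z["R"],z["t"]
print(unproj(m,[[270,61],[277,136],[282,205]],.072).round(4))
print("rack corners",unproj(m,[[233,28],[302,23],[254,221],[313,217]],.02).round(4))
im=cv2.imread("pics/w5.png")
for u,v in((270,61),(277,136),(282,205)):
    g=cv2.cvtColor(im[v-24:v+24,u-24:u+24],cv2.COLOR_BGR2GRAY); g=cv2.resize(g,None,fx=4,fy=4,interpolation=cv2.INTER_CUBIC)
    k=(g<60).astype(np.uint8); n,l,st,ce=cv2.connectedComponentsWithStats(k); i=1+np.argmax(st[1:,4])
    c,_=cv2.findContours((l==i).astype(np.uint8),cv2.RETR_EXTERNAL,cv2.CHAIN_APPROX_NONE); r=cv2.minAreaRect(c[0]); print(np.array(r[0])/4+[u-24,v-24],np.array(r[1])/4,r[2])
E
python3 to.py .4575 -.145 .046 96
```

```text
[[ 0.4524 -0.05    0.072 ]
 [ 0.4565 -0.094   0.072 ]
 [ 0.4598 -0.1397  0.072 ]]
rack corners [[ 0.4257 -0.0239  0.02  ]
 [ 0.4748 -0.0208  0.02  ]
 [ 0.4376 -0.1706  0.02  ]
 [ 0.4871 -0.1672  0.02  ]]
[269.50701332  60.27746582] [32.47420502 28.70676422] 75.67728424072266
[278.05855751 121.3412447 ] [16.52662086  5.94676399] 1.4688007831573486
[281.28609467 195.61268997] [21.69194794 23.30751991] 74.1808090209961
shift [  1.5   1.3 103.8] turn -6.2 heading 89.8 tcp [ 0.4561 -0.1464  0.1498] t 9.78 F [-0.1  0.5  0.2] w 0.0399 tilt [-0.     0.001 -1.   ] q7 0.17
```

```bash
python3 to.py .46 -.1405 .045 103; python3 -m handwheel '[{"dx":6,"dy":4,"dz":15,"turn":-6,"grip":40},{"dx":6,"dy":4,"dz":40,"turn":-13,"grip":40},{"dx":6,"dy":4,"dz":75,"turn":-13,"grip":40},{"dx":6,"dy":4,"dz":104,"turn":-13,"grip":40},{"dx":6,"dy":4,"dz":104,"turn":-13,"grip":40}]';python3 to.py .46 -.1405 .045 103
```

```text
shift [  6.    3.8 104.8] turn -13.2 heading 89.8 tcp [ 0.4561 -0.1464  0.1498] t 9.78 F [-0.1  0.5  0.2] w 0.0399 tilt [-0.     0.001 -1.   ] q7 0.17
time: 10.2
tcp_pos: [0.4557, -0.1389, 0.0401]
eef_rot: [-1.955, -2.448, 0.004]
wrist_force: [-1.2, 0.2, -0.2]
width: 0.0402
finger_force: 0.0
shift [-2.4  3.8 -5. ] turn -0.2 heading 102.8 tcp [ 0.4557 -0.1389  0.0401] t 10.2 F [-1.2  0.2 -0.2] w 0.0402 tilt [ 0.006 -0.007 -1.   ] q7 0.3
```

```bash
python3 -m handwheel '[{"dx":0,"dy":0,"dz":0,"turn":0,"grip":40},{"dx":0,"dy":0,"dz":0,"turn":0,"grip":30},{"dx":0,"dy":0,"dz":0,"turn":0,"grip":20},{"dx":0,"dy":0,"dz":0,"turn":0,"grip":12},{"dx":0,"dy":0,"dz":0,"turn":0,"grip":12}]' 50;python3 -m handwheel '[{"dx":0,"dy":0,"dz":0,"turn":0,"grip":12},{"dx":0,"dy":0,"dz":0,"turn":0,"grip":12},{"dx":0,"dy":0,"dz":0,"turn":0,"grip":12}]' 50; python3 to.py .46 -.1405 .045 103
```

```text
time: 10.62
tcp_pos: [0.4609, -0.1399, 0.0473]
eef_rot: [1.957, 2.453, 0.002]
wrist_force: [-0.0, 0.0, 6.7]
width: 0.0171
finger_force: 50.6
time: 10.87
tcp_pos: [0.4609, -0.1399, 0.0473]
eef_rot: [1.957, 2.453, 0.002]
wrist_force: [0.6, -0.1, 7.6]
width: 0.017
finger_force: 50.7
shift [-0.4 -1.   2.3] turn -0.2 heading 102.8 tcp [ 0.4609 -0.1399  0.0473] t 10.87 F [ 0.6 -0.1  7.6] w 0.017 tilt [-0.002  0.003 -1.   ] q7 0.3
```

```bash
python3 -m handwheel '[{"dx":0,"dy":0,"dz":-10,"turn":0,"grip":12},{"dx":0,"dy":0,"dz":-35,"turn":0,"grip":12},{"dx":0,"dy":0,"dz":-70,"turn":0,"grip":12},{"dx":0,"dy":0,"dz":-95,"turn":0,"grip":12},{"dx":0,"dy":0,"dz":-95,"turn":0,"grip":12}]'; python3 to.py .6128 -.2712 .135 122.5
```

```text
time: 11.28
tcp_pos: [0.4622, -0.1399, 0.1466]
eef_rot: [1.954, 2.449, 0.004]
wrist_force: [1.0, -0.5, -0.6]
width: 0.0169
finger_force: 49.8
shift [-161.4  117.5   13.3] turn -19.7 heading 102.8 tcp [ 0.4622 -0.1399  0.1466] t 11.28 F [ 1.  -0.5 -0.6] w 0.0169 tilt [-0.005  0.008 -1.   ] q7 0.37
```

```bash
python3 -m handwheel '[{"dx":-27,"dy":20,"dz":0,"turn":-4,"grip":12},{"dx":-60,"dy":44,"dz":0,"turn":-9,"grip":12},{"dx":-93,"dy":68,"dz":0,"turn":-14,"grip":12},{"dx":-126,"dy":92,"dz":0,"turn":-19.7,"grip":12},{"dx":-154,"dy":112,"dz":0,"turn":-19.7,"grip":12}]'>/dev/null;python3 -m handwheel '[{"dx":0,"dy":0,"dz":0,"turn":0,"grip":12},{"dx":0,"dy":0,"dz":0,"turn":0,"grip":12},{"dx":0,"dy":0,"dz":0,"turn":0,"grip":12}]'; python3 to.py .6128 -.2712 .125 122.5
python3 - <<'E'
from h import *
m=cam("wrist"); im=imaging.get_image("wrist")[:,:,::-1]; cv2.imwrite("pics/w6.png",im)
print([(round(d["confidence"],2),np.round(d["centre"],4).tolist()) for d in imaging.mark_of("wrist","key_a_mouth")],[(round(d["confidence"],2),np.round(d["centre"],4).tolist()) for d in imaging.mark_of("wrist","nut_seat")])
imaging.get_image("scene")
print([(round(d["confidence"],2),np.round(d["centre"],4).tolist()) for d in imaging.mark_of("scene","key_a_mouth")],[(round(d["confidence"],2),np.round(d["centre"],4).tolist()) for d in imaging.mark_of("scene","nut_seat")])
E
```

```text
time: 11.95
tcp_pos: [0.6022, -0.2638, 0.1398]
eef_rot: [-1.509, -2.754, -0.001]
wrist_force: [0.2, 0.5, -1.3]
width: 0.0168
finger_force: 49.6
shift [-12.    5.   14.8] turn 0.0 heading 122.5 tcp [ 0.6022 -0.2638  0.1398] t 11.95 F [ 0.2  0.5 -1.3] w 0.0168 tilt [ 0.002 -0.    -1.   ] q7 0.76
[(0.68, [0.6024, -0.2682, 0.0997]), (0.42, [0.6137, -0.2684, -0.0005])] [(0.96, [0.4059, -0.2643, 0.039])]
[(0.65, [0.6021, -0.2708, 0.0951])] [(0.52, [0.6099, 0.0483, 0.044]), (0.43, [0.6076, -0.2696, 0.0524]), (0.36, [0.4098, -0.2634, 0.0435]), (0.35, [0.4602, -0.1481, 0.0228])]
```

View pics/w6.png

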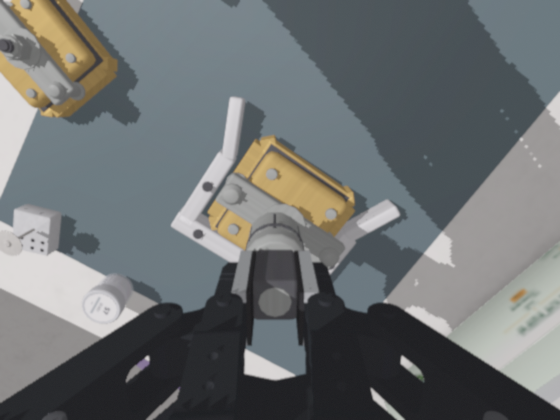

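Run:
```python
from h import *
m=cam("wrist"); s=monitor.observe(); R=Ro.from_rotvec(s["eef_rot"]).as_matrix(); T=s["tcp_pos"]
zt=T[2]-.0413
print("top disc, tool mm",((unproj(m,[[275,302]],zt+.066)-T)@R*1e3).round(1))
for off in (-6,-4,-2,0,2):
    X=np.array([[off/1e3+.015,0,.0413],[off/1e3+.015,0,.0083],[off/1e3-.009,0,-.0247],[off/1e3+.009,0,-.0247]])@R.T+T
    print(off,proj(m,X).round(1)[:,1])
im=cv2.imread("pics/w6.png"); c=im[190:330,215:335]; cv2.imwrite("pics/w6c.png",cv2.resize(c,None,fx=5,fy=5,interpolation=cv2.INTER_CUBIC)[:600])
```

```text
top disc, tool mm [[ -0.1  -0.2 -24.7]]
-6 [221.  245.4 334.2 295. ]
-4 [217.7 241.5 330.  290.5]
-2 [214.3 237.6 325.7 285.9]
0 [211.  233.6 321.5 281.3]
2 [207.5 229.6 317.1 276.6]
```

View pics/w6c.png

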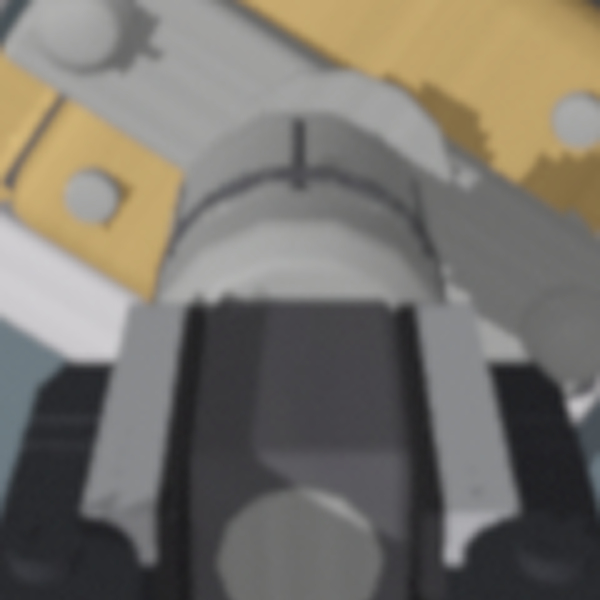

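The key is upright in the grip and centred to within 0.5 mm: mouth edge at row 212, top disc at (275,302) in the full picture. Now over the nut.

```bash
python3 -m handwheel '[{"dx":-6,"dy":3,"dz":4,"turn":0,"grip":12},{"dx":-11.5,"dy":5,"dz":8,"turn":0,"grip":12},{"dx":-11.5,"dy":5,"dz":15,"turn":0,"grip":12},{"dx":-11.5,"dy":5,"dz":15,"turn":0,"grip":12},{"dx":-11.5,"dy":5,"dz":15,"turn":0,"grip":12}]'; python3 to.py .6128 -.2712 .112 122.5
```

```text
time: 12.67
tcp_pos: [0.6124, -0.2715, 0.124]
eef_rot: [-1.509, -2.753, -0.0]
wrist_force: [-0.7, -0.4, -1.1]
width: 0.0167
finger_force: 49.7
shift [ 0.   0.5 12. ] turn 0.0 heading 122.5 tcp [ 0.6124 -0.2715  0.124 ] t 12.67 F [-0.7 -0.4 -1.1] w 0.0167 tilt [ 0.002 -0.001 -1.   ] q7 0.76
```

```bash
python3 -m handwheel '[{"dx":0,"dy":0.5,"dz":4,"turn":0,"grip":12},{"dx":0,"dy":0.5,"dz":8,"turn":0,"grip":12},{"dx":0,"dy":0.5,"dz":12,"turn":0,"grip":12},{"dx":0,"dy":0.5,"dz":15,"turn":0,"grip":12}]'; python3 -m handwheel '[{"dx":0,"dy":0,"dz":2,"turn":0,"grip":12},{"dx":0,"dy":0,"dz":4,"turn":0,"grip":12},{"dx":0,"dy":0,"dz":4,"turn":0,"grip":12}]'
```

```text
time: 13.0
tcp_pos: [0.6132, -0.2713, 0.1097]
eef_rot: [-1.51, -2.754, -0.0]
wrist_force: [0.4, -0.3, -1.0]
width: 0.017
finger_force: 49.7
time: 13.25
tcp_pos: [0.6133, -0.2713, 0.1071]
eef_rot: [1.51, 2.755, -0.0]
wrist_force: [-3.3, 0.3, 4.3]
width: 0.0171
finger_force: 50.5
```

```bash
python3 -m handwheel '[{"dx":0,"dy":0,"dz":1,"turn":-5,"grip":12},{"dx":0,"dy":0,"dz":1,"turn":-10,"grip":12},{"dx":0,"dy":0,"dz":1,"turn":-5,"grip":12},{"dx":0,"dy":0,"dz":1,"turn":0,"grip":12}]'; python3 -m handwheel '[{"dx":0,"dy":0,"dz":0,"turn":6,"grip":12},{"dx":0,"dy":0,"dz":0,"turn":12,"grip":12},{"dx":0,"dy":0,"dz":0,"turn":18,"grip":12},{"dx":0,"dy":0,"dz":0,"turn":24,"grip":12},{"dx":0,"dy":0,"dz":0,"turn":28,"grip":12}]';  python3 -m handwheel '[{"dx":0,"dy":0,"dz":0,"turn":4,"grip":12},{"dx":0,"dy":0,"dz":0,"turn":8,"grip":12},{"dx":0,"dy":0,"dz":0,"turn":12,"grip":12}]'; python3 to.py .6128 -.2712 .112 122.5
```

```text
time: 13.58
tcp_pos: [0.6136, -0.2714, 0.107]
eef_rot: [1.514, 2.752, 0.0]
wrist_force: [-3.7, 2.2, 8.6]
width: 0.017
finger_force: 51.2
time: 14.0
tcp_pos: [0.6137, -0.2714, 0.107]
eef_rot: [2.138, 2.3, 0.0]
wrist_force: [-3.0, 1.3, 7.7]
width: 0.0167
finger_force: 51.0
time: 14.25
tcp_pos: [0.6137, -0.2715, 0.107]
eef_rot: [2.364, 2.067, 0.001]
wrist_force: [-3.8, 2.1, 8.2]
width: 0.0169
finger_force: 51.0
shift [ 0.2 -1.  -5. ] turn -40.2 heading 82.3 tcp [ 0.6137 -0.2715  0.107 ] t 14.25 F [-3.8  2.1  8.2] w 0.0169 tilt [-0.001  0.001 -1.   ] q7 0.11
```

Swept 50° under light pressure with no drop (mouth 12 mm above the seat), so this key is too small. It goes back to its hole.

```bash
python3 -m handwheel '[{"dx":0,"dy":0,"dz":-12,"turn":-5,"grip":12},{"dx":0,"dy":0,"dz":-35,"turn":-12,"grip":12},{"dx":0,"dy":0,"dz":-40,"turn":-18,"grip":12},{"dx":0,"dy":0,"dz":-40,"turn":-20.5,"grip":12},{"dx":0,"dy":0,"dz":-40,"turn":-20.5,"grip":12}]'; python3 to.py .4609 -.1403 .14 102.8
```

```text
time: 14.67
tcp_pos: [0.6138, -0.2716, 0.1462]
eef_rot: [1.952, 2.46, 0.001]
wrist_force: [0.0, -0.4, -1.5]
width: 0.0168
finger_force: 49.7
shift [ 162.6 -119.1    5.9] turn 0.3 heading 103.1 tcp [ 0.6138 -0.2716  0.1462] t 14.67 F [ 0.  -0.4 -1.5] w 0.0168 tilt [-0.001  0.001 -1.   ] q7 0.46
```

```bash
python3 -m handwheel '[{"dx":30,"dy":-22,"dz":0,"turn":0,"grip":12},{"dx":63,"dy":-46,"dz":0,"turn":0,"grip":12},{"dx":96,"dy":-70,"dz":0,"turn":0,"grip":12},{"dx":129,"dy":-95,"dz":0,"turn":0,"grip":12},{"dx":155,"dy":-113,"dz":0,"turn":0,"grip":12}]' >/dev/null;python3 -m handwheel '[{"dx":7.5,"dy":-6,"dz":10,"turn":0,"grip":12},{"dx":7.5,"dy":-6,"dz":40,"turn":0,"grip":12},{"dx":7.5,"dy":-6,"dz":55,"turn":0,"grip":12},{"dx":7.5,"dy":-6,"dz":55,"turn":0,"grip":12},{"dx":7.5,"dy":-6,"dz":55,"turn":0,"grip":12}]';python3 to.py .4609 -.1403 .0485 102.8
```

```text
time: 15.5
tcp_pos: [0.4602, -0.1397, 0.0899]
eef_rot: [-1.955, -2.456, 0.0]
wrist_force: [0.1, 0.3, -0.9]
width: 0.0168
finger_force: 49.7
shift [-0.8  0.6 41.4] turn 0.2 heading 103.0 tcp [ 0.4602 -0.1397  0.0899] t 15.5 F [ 0.1  0.3 -0.9] w 0.0168 tilt [ 0.001 -0.001 -1.   ] q7 0.34
```

```bash
python3 -m handwheel '[{"dx":-0.5,"dy":0.5,"dz":15,"turn":0,"grip":12},{"dx":-0.5,"dy":0.5,"dz":25,"turn":0,"grip":12},{"dx":-0.5,"dy":0.5,"dz":33,"turn":0,"grip":12},{"dx":-0.5,"dy":0.5,"dz":40,"turn":0,"grip":12},{"dx":-0.5,"dy":0.5,"dz":41,"turn":0,"grip":12}]';python3 -m handwheel '[{"dx":0,"dy":0,"dz":0,"turn":0,"grip":12},{"dx":0,"dy":0,"dz":0,"turn":0,"grip":12}]'
```

```text
time: 15.92
tcp_pos: [0.4608, -0.1401, 0.0483]
eef_rot: [-1.954, -2.458, 0.001]
wrist_force: [-0.3, -0.6, -1.7]
width: 0.0168
finger_force: 49.7
time: 16.08
tcp_pos: [0.4617, -0.1403, 0.0496]
eef_rot: [1.955, 2.459, 0.0]
wrist_force: [0.5, 0.3, -1.7]
width: 0.0169
finger_force: 49.7
```

```bash
python3 -m handwheel '[{"dx":0,"dy":0,"dz":1,"turn":0,"grip":12},{"dx":0,"dy":0,"dz":2,"turn":0,"grip":12},{"dx":0,"dy":0,"dz":2,"turn":0,"grip":25},{"dx":0,"dy":0,"dz":2,"turn":0,"grip":40},{"dx":0,"dy":0,"dz":2,"turn":0,"grip":40}]';python3 -m handwheel '[{"dx":0,"dy":0,"dz":-10,"turn":0,"grip":40},{"dx":0,"dy":0,"dz":-40,"turn":0,"grip":40},{"dx":0,"dy":0,"dz":-60,"turn":0,"grip":40},{"dx":0,"dy":0,"dz":-60,"turn":0,"grip":40}]'; python3 to.py .4562 -.0950 .045 103
python3 - <<'E'
from h import *
imaging.get_image("scene");imaging.get_image("wrist")
for c in("scene","wrist"): print([(round(d["confidence"],2),np.round(d["centre"],4).tolist()) for d in imaging.mark_of(c,"key_a")])
E
```

```text
time: 16.5
tcp_pos: [0.4616, -0.1404, 0.0476]
eef_rot: [1.955, 2.459, 0.0]
wrist_force: [0.4, 0.3, 1.0]
width: 0.04
finger_force: 0.0
time: 16.83
tcp_pos: [0.4642, -0.1408, 0.1122]
eef_rot: [1.951, 2.454, 0.004]
wrist_force: [1.7, -0.1, 0.0]
width: 0.0401
finger_force: 0.0
shift [46.7  2.1 67.1] turn 0.0 heading 103.0 tcp [ 0.4642 -0.1408  0.1122] t 16.83 F [ 1.7 -0.1  0. ] w 0.0401 tilt [-0.004  0.006 -1.   ] q7 0.36
[(0.8, [0.4544, -0.0944, 0.0012]), (0.72, [0.4506, -0.0513, 0.0053]), (0.6, [0.4602, -0.1412, 0.0047])]
[(0.67, [0.4603, -0.145, 0.0016]), (0.66, [0.4543, -0.0981, 0.0014]), (0.59, [0.4489, -0.0491, 0.0054])]
```

```bash
python3 -m handwheel '[{"dx":24,"dy":0,"dz":0,"turn":0,"grip":40},{"dx":46,"dy":0,"dz":0,"turn":0,"grip":40},{"dx":46,"dy":0,"dz":15,"turn":0,"grip":40},{"dx":46,"dy":0,"dz":40,"turn":0,"grip":40},{"dx":46,"dy":0,"dz":60,"turn":0,"grip":40}]';python3 -m handwheel '[{"dx":0,"dy":0,"dz":0,"turn":0,"grip":40},{"dx":0,"dy":0,"dz":0,"turn":0,"grip":40}]';python3 to.py .4562 -.0950 .0475 103
```

```text
time: 17.45
tcp_pos: [0.4504, -0.095, 0.0458]
eef_rot: [-1.954, -2.459, 0.001]
wrist_force: [-1.1, -0.3, -0.9]
width: 0.04
finger_force: 0.0
time: 17.62
tcp_pos: [0.4496, -0.095, 0.0462]
eef_rot: [-1.952, -2.456, 0.002]
wrist_force: [1.1, 0.3, -0.5]
width: 0.04
finger_force: 0.0
shift [-1.5  6.4 -1.4] turn 0.0 heading 103.0 tcp [ 0.4496 -0.095   0.0462] t 17.62 F [ 1.1  0.3 -0.5] w 0.04 tilt [ 0.002 -0.003 -1.   ] q7 0.23
```

```bash
python3 -m handwheel '[{"dx":-1,"dy":3,"dz":-1,"turn":0,"grip":40},{"dx":-1,"dy":6,"dz":-1,"turn":0,"grip":40},{"dx":-1,"dy":6,"dz":-1,"turn":0,"grip":28},{"dx":-1,"dy":6,"dz":-1,"turn":0,"grip":12},{"dx":-1,"dy":6,"dz":-1,"turn":0,"grip":12}]' 50;python3 -m handwheel '[{"dx":0,"dy":0,"dz":0,"turn":0,"grip":12},{"dx":0,"dy":0,"dz":0,"turn":0,"grip":12},{"dx":0,"dy":0,"dz":0,"turn":0,"grip":12}]'
```

```text
time: 18.03
tcp_pos: [0.4581, -0.0953, 0.0492]
eef_rot: [1.954, 2.458, 0.001]
wrist_force: [0.4, 0.2, 3.1]
width: 0.017
finger_force: 51.8
time: 18.28
tcp_pos: [0.4581, -0.0953, 0.0492]
eef_rot: [1.954, 2.458, 0.001]
wrist_force: [0.9, -0.7, 6.2]
width: 0.0168
finger_force: 52.1
```

```bash
python3 -m handwheel '[{"dx":0,"dy":0,"dz":-10,"turn":0,"grip":12},{"dx":0,"dy":0,"dz":-40,"turn":0,"grip":12},{"dx":0,"dy":0,"dz":-80,"turn":0,"grip":12},{"dx":0,"dy":0,"dz":-95,"turn":0,"grip":12},{"dx":0,"dy":0,"dz":-95,"turn":0,"grip":12}]'; python3 to.py .6131 -.2712 .13 92.5
```

```text
time: 18.7
tcp_pos: [0.4592, -0.0954, 0.1478]
eef_rot: [1.951, 2.454, 0.004]
wrist_force: [0.5, 0.1, -1.2]
width: 0.0168
finger_force: 51.4
shift [-206.   110.1   19.1] turn 10.5 heading 103.0 tcp [ 0.4592 -0.0954  0.1478] t 18.7 F [ 0.5  0.1 -1.2] w 0.0168 tilt [-0.003  0.006 -1.   ] q7 0.3
```

```bash
python3 -m handwheel '[{"dx":-32,"dy":17,"dz":0,"turn":3,"grip":12},{"dx":-67,"dy":36,"dz":0,"turn":6,"grip":12},{"dx":-102,"dy":55,"dz":0,"turn":10.5,"grip":12},{"dx":-137,"dy":74,"dz":0,"turn":10.5,"grip":12},{"dx":-172,"dy":93,"dz":0,"turn":10.5,"grip":12}]'>/dev/null;python3 -m handwheel '[{"dx":-17,"dy":8,"dz":0,"turn":0,"grip":12},{"dx":-30,"dy":14,"dz":0,"turn":0,"grip":12},{"dx":-30,"dy":14,"dz":5,"turn":0,"grip":12},{"dx":-30,"dy":14,"dz":10,"turn":0,"grip":12},{"dx":-30,"dy":14,"dz":10,"turn":0,"grip":12}]';python3 to.py .6131 -.2712 .115 92.5
```

```text
time: 19.53
tcp_pos: [0.6004, -0.2694, 0.1309]
eef_rot: [-2.168, -2.268, 0.001]
wrist_force: [-0.1, 0.7, -1.9]
width: 0.0166
finger_force: 51.3
shift [-2.4 12.7 15.9] turn 0.1 heading 92.6 tcp [ 0.6004 -0.2694  0.1309] t 19.53 F [-0.1  0.7 -1.9] w 0.0166 tilt [ 0.002 -0.004 -1.   ] q7 0.28
```

```bash
python3 -m handwheel '[{"dx":-1,"dy":6,"dz":0,"turn":0,"grip":12},{"dx":-2,"dy":12.5,"dz":0,"turn":0,"grip":12},{"dx":-2,"dy":12.5,"dz":4,"turn":0,"grip":12},{"dx":-2,"dy":12.5,"dz":9,"turn":0,"grip":12},{"dx":-2,"dy":12.5,"dz":14,"turn":0,"grip":12}]';python3 to.py .6131 -.2712 .115 92.5; python3 -m handwheel '[{"dx":0,"dy":0,"dz":3,"turn":0,"grip":12},{"dx":0,"dy":0,"dz":6,"turn":0,"grip":12},{"dx":0,"dy":0,"dz":9,"turn":0,"grip":12},{"dx":0,"dy":0,"dz":11,"turn":0,"grip":12},{"dx":0,"dy":0,"dz":11,"turn":0,"grip":12}]'
```

```text
time: 19.95
tcp_pos: [0.6145, -0.2722, 0.119]
eef_rot: [2.171, 2.27, 0.0]
wrist_force: [-0.5, -0.1, -1.1]
width: 0.0175
finger_force: 51.4
shift [ 1.  -1.4  4. ] turn 0.1 heading 92.6 tcp [ 0.6145 -0.2722  0.119 ] t 19.95 F [-0.5 -0.1 -1.1] w 0.0175 tilt [-0.  0. -1.] q7 0.27
time: 20.37
tcp_pos: [0.6141, -0.2723, 0.1093]
eef_rot: [-2.172, -2.27, 0.0]
wrist_force: [-4.1, 2.3, 6.7]
width: 0.0168
finger_force: 52.6
```

```bash
python3 -m handwheel '[{"dx":1,"dy":-1,"dz":0,"turn":0,"grip":12},{"dx":1,"dy":-1,"dz":0,"turn":5,"grip":12},{"dx":1,"dy":-1,"dz":0,"turn":10,"grip":12},{"dx":1,"dy":-1,"dz":0,"turn":5,"grip":12},{"dx":1,"dy":-1,"dz":0,"turn":0,"grip":12}]'; python3 -m handwheel '[{"dx":0,"dy":0,"dz":0,"turn":-5,"grip":12},{"dx":0,"dy":0,"dz":0,"turn":-10,"grip":12},{"dx":0,"dy":0,"dz":0,"turn":-15,"grip":12},{"dx":0,"dy":0,"dz":0,"turn":-20,"grip":12},{"dx":0,"dy":0,"dz":0,"turn":-25,"grip":12}]';  python3 -m handwheel '[{"dx":0,"dy":0,"dz":0,"turn":-5,"grip":12},{"dx":0,"dy":0,"dz":0,"turn":-10,"grip":12},{"dx":0,"dy":0,"dz":0,"turn":-15,"grip":12}]'; python3 to.py .6131 -.2712 .112 122.5
```

```text
time: 20.78
tcp_pos: [0.6137, -0.2721, 0.1094]
eef_rot: [2.168, 2.271, 0.0]
wrist_force: [-0.2, 0.1, 4.3]
width: 0.0169
finger_force: 52.1
time: 21.2
tcp_pos: [0.6138, -0.2718, 0.1094]
eef_rot: [1.623, 2.688, 0.0]
wrist_force: [-0.9, 0.4, 3.9]
width: 0.0166
finger_force: 52.1
time: 21.45
tcp_pos: [0.6138, -0.2716, 0.1094]
eef_rot: [1.258, 2.877, 0.0]
wrist_force: [-3.3, 0.7, 4.3]
width: 0.0168
finger_force: 52.1
shift [ 0.8 -0.2 -2.6] turn 10.3 heading 132.8 tcp [ 0.6138 -0.2716  0.1094] t 21.45 F [-3.3  0.7  4.3] w 0.0168 tilt [-0.001  0.001 -1.   ] q7 0.91
```

The second key stops at the same height through a 50° sweep, so it is too small as well. Returning it to the middle hole.

```bash
python3 -m handwheel '[{"dx":0,"dy":0,"dz":-12,"turn":5,"grip":12},{"dx":0,"dy":0,"dz":-35,"turn":12,"grip":12},{"dx":0,"dy":0,"dz":-38,"turn":18,"grip":12},{"dx":0,"dy":0,"dz":-38,"turn":25,"grip":12},{"dx":0,"dy":0,"dz":-38,"turn":29.8,"grip":12}]'; python3 to.py .4575 -.0955 .145 103
```

```text
time: 21.87
tcp_pos: [0.6137, -0.2718, 0.1471]
eef_rot: [1.969, 2.446, 0.001]
wrist_force: [0.2, 0.6, -2.3]
width: 0.0171
finger_force: 51.4
shift [ 205.6 -114.9    1.8] turn -0.7 heading 102.3 tcp [ 0.6137 -0.2718  0.1471] t 21.87 F [ 0.2  0.6 -2.3] w 0.0171 tilt [-0.001  0.001 -1.   ] q7 0.43
```

```bash
python3 -m handwheel '[{"dx":32,"dy":-18,"dz":0,"turn":0,"grip":12},{"dx":67,"dy":-37,"dz":0,"turn":0,"grip":12},{"dx":102,"dy":-56,"dz":0,"turn":0,"grip":12},{"dx":137,"dy":-76,"dz":0,"turn":0,"grip":12},{"dx":172,"dy":-95,"dz":0,"turn":0,"grip":12}]' >/dev/null;python3 -m handwheel '[{"dx":20,"dy":-12,"dz":0,"turn":-0.6,"grip":12},{"dx":33,"dy":-20,"dz":0,"turn":-0.6,"grip":12},{"dx":33,"dy":-20,"dz":20,"turn":-0.6,"grip":12},{"dx":33,"dy":-20,"dz":50,"turn":-0.6,"grip":12},{"dx":33,"dy":-20,"dz":50,"turn":-0.6,"grip":12}]';python3 to.py .4578 -.0955 .051 103
```

```text
time: 22.7
tcp_pos: [0.4529, -0.0965, 0.0926]
eef_rot: [-1.945, -2.46, 0.004]
wrist_force: [-1.6, -0.3, -2.7]
width: 0.0168
finger_force: 51.2
shift [-0.2  5.2 41.5] turn 0.3 heading 103.3 tcp [ 0.4529 -0.0965  0.0926] t 22.7 F [-1.6 -0.3 -2.7] w 0.0168 tilt [ 0.002 -0.005 -1.   ] q7 0.26
```

```bash
python3 -m handwheel '[{"dx":0,"dy":0,"dz":0,"turn":0,"grip":12},{"dx":0,"dy":0,"dz":0,"turn":0,"grip":12}]' >/dev/null; python3 to.py .4578 -.0955 .051 103
```

```text
shift [ 1.2  1.5 46.4] turn 0.3 heading 103.3 tcp [ 0.4566 -0.097   0.0974] t 22.87 F [-0.1  0.2 -1.1] w 0.0168 tilt [ 0.     0.001 -1.   ] q7 0.27
```

```bash
python3 -m handwheel '[{"dx":1.2,"dy":1.5,"dz":10,"turn":0,"grip":12},{"dx":1.2,"dy":1.5,"dz":22,"turn":0,"grip":12},{"dx":1.2,"dy":1.5,"dz":32,"turn":0,"grip":12},{"dx":1.2,"dy":1.5,"dz":41,"turn":0,"grip":12},{"dx":1.2,"dy":1.5,"dz":46,"turn":0,"grip":12}]';python3 -m handwheel '[{"dx":0,"dy":0,"dz":0,"turn":0,"grip":12},{"dx":0,"dy":0,"dz":1.5,"turn":0,"grip":12},{"dx":0,"dy":0,"dz":1.5,"turn":0,"grip":12}]'
```

```text
time: 23.28
tcp_pos: [0.4568, -0.0954, 0.0492]
eef_rot: [-1.948, -2.463, 0.0]
wrist_force: [-1.1, -0.3, 5.3]
width: 0.0174
finger_force: 52.3
time: 23.53
tcp_pos: [0.4575, -0.0954, 0.0492]
eef_rot: [1.948, 2.464, 0.0]
wrist_force: [-2.7, 0.7, 3.1]
width: 0.0164
finger_force: 52.0
```

```bash
python3 -m handwheel '[{"dx":0,"dy":0,"dz":0,"turn":0,"grip":25},{"dx":0,"dy":0,"dz":0,"turn":0,"grip":40},{"dx":0,"dy":0,"dz":0,"turn":0,"grip":40},{"dx":0,"dy":0,"dz":-15,"turn":0,"grip":40},{"dx":0,"dy":0,"dz":-50,"turn":0,"grip":40}]' >/dev/null;python3 -m handwheel '[{"dx":0,"dy":0,"dz":-10,"turn":0,"grip":40},{"dx":0,"dy":0,"dz":-10,"turn":0,"grip":40},{"dx":0,"dy":0,"dz":-10,"turn":0,"grip":40}]'; python3 to.py .4530 -.0497 .0485 103
python3 - <<'E'
from h import *
imaging.get_image("scene");imaging.get_image("wrist")
for c in("scene","wrist"): print([(round(d["confidence"],2),np.round(d["centre"],4).tolist()) for d in imaging.mark_of(c,"key_a")])
E
```

```text
time: 24.2
tcp_pos: [0.4577, -0.0957, 0.1093]
eef_rot: [1.948, 2.462, 0.001]
wrist_force: [-0.1, 0.4, 0.1]
width: 0.0399
finger_force: 0.0
shift [45.9  5.9 60.8] turn 0.3 heading 103.3 tcp [ 0.4577 -0.0957  0.1093] t 24.2 F [-0.1  0.4  0.1] w 0.0399 tilt [-0.001  0.002 -1.   ] q7 0.27
[(0.84, [0.4616, -0.1423, 0.0023]), (0.72, [0.4528, -0.0886, 0.0011]), (0.67, [0.4503, -0.045, 0.0092]), (0.47, [0.4604, -0.1451, 0.0194])]
[(0.92, [0.4564, -0.0989, 0.0033]), (0.75, [0.4468, -0.0497, 0.0102]), (0.73, [0.4604, -0.1445, 0.0008])]
```

```bash
python3 -m handwheel '[{"dx":24,"dy":3,"dz":0,"turn":0,"grip":40},{"dx":46,"dy":6,"dz":0,"turn":0,"grip":40},{"dx":46,"dy":6,"dz":0,"turn":0,"grip":40},{"dx":46,"dy":6,"dz":30,"turn":0,"grip":40},{"dx":46,"dy":6,"dz":60,"turn":0,"grip":40}]' >/dev/null;python3 -m handwheel '[{"dx":0,"dy":0,"dz":0,"turn":0,"grip":40},{"dx":0,"dy":0,"dz":0,"turn":0,"grip":40},{"dx":0,"dy":0,"dz":0,"turn":0,"grip":40}]';python3 to.py .4530 -.0497 .0485 103
```

```text
time: 25.07
tcp_pos: [0.4528, -0.0492, 0.0496]
eef_rot: [-1.948, -2.464, -0.001]
wrist_force: [0.2, -0.0, 0.5]
width: 0.0399
finger_force: 0.0
shift [-0.6  0.1  1.1] turn 0.3 heading 103.3 tcp [ 0.4528 -0.0492  0.0496] t 25.07 F [ 0.2 -0.   0.5] w 0.0399 tilt [ 0.  0. -1.] q7 0.12
```

```bash
python3 -m handwheel '[{"dx":-0.6,"dy":0,"dz":0.5,"turn":0,"grip":25},{"dx":-0.6,"dy":0,"dz":0.5,"turn":0,"grip":12},{"dx":-0.6,"dy":0,"dz":0.5,"turn":0,"grip":12},{"dx":-0.6,"dy":0,"dz":0.5,"turn":0,"grip":12},{"dx":-0.6,"dy":0,"dz":0.5,"turn":0,"grip":12}]' 50;python3 -m handwheel '[{"dx":0,"dy":0,"dz":-10,"turn":0,"grip":12},{"dx":0,"dy":0,"dz":-40,"turn":0,"grip":12},{"dx":0,"dy":0,"dz":-80,"turn":0,"grip":12},{"dx":0,"dy":0,"dz":-95,"turn":0,"grip":12},{"dx":0,"dy":0,"dz":-95,"turn":0,"grip":12}]';python3 to.py .6133 -.2716 .135 92.5
```

```text
time: 25.48
tcp_pos: [0.4538, -0.0501, 0.0496]
eef_rot: [1.947, 2.462, 0.002]
wrist_force: [0.4, -1.4, 6.8]
width: 0.017
finger_force: 50.7
time: 25.9
tcp_pos: [0.4551, -0.0498, 0.1481]
eef_rot: [1.944, 2.459, 0.005]
wrist_force: [0.6, -0.3, -1.7]
width: 0.0173
finger_force: 49.8
shift [-252.3  102.7   14.6] turn 10.8 heading 103.3 tcp [ 0.4551 -0.0498  0.1481] t 25.9 F [ 0.6 -0.3 -1.7] w 0.0173 tilt [-0.003  0.007 -1.   ] q7 0.21
```

```bash
python3 -m handwheel '[{"dx":-30,"dy":12,"dz":0,"turn":3,"grip":12},{"dx":-66,"dy":27,"dz":0,"turn":6,"grip":12},{"dx":-103,"dy":42,"dz":0,"turn":10.8,"grip":12},{"dx":-140,"dy":57,"dz":0,"turn":10.8,"grip":12},{"dx":-177,"dy":72,"dz":0,"turn":10.8,"grip":12}]'>/dev/null;python3 -m handwheel '[{"dx":-35,"dy":9,"dz":0,"turn":0,"grip":12},{"dx":-65,"dy":13,"dz":0,"turn":0,"grip":12},{"dx":-72,"dy":15,"dz":5,"turn":0,"grip":12},{"dx":-72,"dy":15,"dz":8,"turn":0,"grip":12},{"dx":-72,"dy":15,"dz":8,"turn":0,"grip":12}]';python3 to.py .6133 -.2716 .12 92.5
```

```text
time: 26.73
tcp_pos: [0.5805, -0.276, 0.1334]
eef_rot: [-2.17, -2.267, 0.0]
wrist_force: [-0.4, 0.4, -0.7]
width: 0.017
finger_force: 49.8
shift [ 3.  33.  13.3] turn 0.0 heading 92.5 tcp [ 0.5805 -0.276   0.1334] t 26.73 F [-0.4  0.4 -0.7] w 0.017 tilt [ 0.002 -0.003 -1.   ] q7 0.29
```

```bash
python3 -m handwheel '[{"dx":1,"dy":14,"dz":0,"turn":0,"grip":12},{"dx":2,"dy":28,"dz":4,"turn":0,"grip":12},{"dx":3,"dy":32.5,"dz":8,"turn":0,"grip":12},{"dx":3,"dy":32.5,"dz":12,"turn":0,"grip":12},{"dx":3,"dy":32.5,"dz":12,"turn":0,"grip":12}]'>/dev/null;python3 to.py .6133 -.2716 .108 92.5
```

```text
shift [-1.1  0.1 14. ] turn 0.2 heading 92.7 tcp [ 0.6131 -0.2706  0.1221] t 27.15 F [-0.7  0.5 -2.1] w 0.0168 tilt [ 0.001 -0.002 -1.   ] q7 0.26
```

```bash
python3 -m handwheel '[{"dx":-0.8,"dy":0,"dz":4,"turn":0,"grip":12},{"dx":-0.8,"dy":0,"dz":8,"turn":0,"grip":12},{"dx":-0.8,"dy":0,"dz":12,"turn":0,"grip":12},{"dx":-0.8,"dy":0,"dz":16,"turn":0,"grip":12},{"dx":-0.8,"dy":0,"dz":16,"turn":0,"grip":12}]'; python3 to.py .6133 -.2716 .0976 92.5
```

```text
time: 27.57
tcp_pos: [0.6133, -0.2731, 0.1062]
eef_rot: [-2.171, -2.269, 0.001]
wrist_force: [0.4, 0.6, -0.4]
width: 0.0171
finger_force: 49.8
shift [1.5 0.1 8.7] turn 0.0 heading 92.5 tcp [ 0.6133 -0.2731  0.1062] t 27.57 F [ 0.4  0.6 -0.4] w 0.0171 tilt [ 0.001 -0.001 -1.   ] q7 0.25
```

The mouth is already below the earlier stop height and carries no force, so this key is going on.

```bash
python3 -m handwheel '[{"dx":0.8,"dy":0,"dz":3,"turn":0,"grip":12},{"dx":0.8,"dy":0,"dz":6,"turn":0,"grip":12},{"dx":0.8,"dy":0,"dz":9,"turn":0,"grip":12},{"dx":0.8,"dy":0,"dz":9,"turn":0,"grip":12}]'; python3 -m handwheel '[{"dx":0,"dy":0,"dz":1,"turn":0,"grip":12},{"dx":0,"dy":0,"dz":2,"turn":0,"grip":12},{"dx":0,"dy":0,"dz":2,"turn":0,"grip":12}]'
```

```text
time: 27.9
tcp_pos: [0.6136, -0.2728, 0.0986]
eef_rot: [2.172, 2.269, -0.001]
wrist_force: [-2.5, -0.9, 2.6]
width: 0.0171
finger_force: 50.5
time: 28.15
tcp_pos: [0.6138, -0.2729, 0.0979]
eef_rot: [2.172, 2.269, -0.001]
wrist_force: [-5.5, 0.1, 9.8]
width: 0.0167
finger_force: 51.6
```

```bash
python3 -m handwheel '[{"dx":0,"dy":-1,"dz":0,"turn":0,"grip":12},{"dx":0,"dy":-1,"dz":0,"turn":0,"grip":12},{"dx":0,"dy":-1,"dz":0,"turn":0,"grip":12}]'
python3 - <<'E'
from h import *
im=imaging.get_image("scene")[:,:,::-1]; cv2.imwrite("pics/s9.png",cv2.resize(im[130:300,150:450],None,fx=2.6,fy=2.6,interpolation=cv2.INTER_CUBIC))
print([(round(d["confidence"],2),np.round(d["centre"],4).tolist()) for d in imaging.mark_of("scene","key_a")],[(round(d["confidence"],2),np.round(d["centre"],4).tolist()) for d in imaging.mark_of("scene","clamp")],[(round(d["confidence"],2),np.round(d["centre"],4).tolist()) for d in imaging.mark_of("scene","cast")])
E
```

```text
time: 28.4
tcp_pos: [0.6135, -0.2728, 0.0979]
eef_rot: [2.171, 2.268, 0.001]
wrist_force: [-3.1, 0.3, 9.0]
width: 0.0168
finger_force: 51.1
[(0.9, [0.4585, -0.0923, 0.0045]), (0.69, [0.6102, -0.2697, 0.0517]), (0.62, [0.4616, -0.1419, 0.0017])] [(0.94, [0.4119, -0.2629, -0.0045]), (0.74, [0.6086, -0.2715, -0.002]), (0.6, [0.6156, 0.05, 0.0043])] [(0.87, [0.7921, -0.0664, 0.0016])]
```

View pics/s9.png

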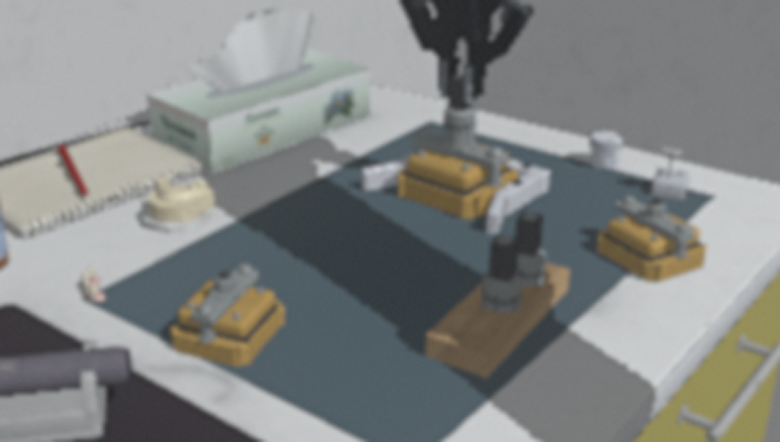

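The key is seated upright on the nut at (460,120), the clamp is in the stop, the other two keys stand upright in the rack at (505,270) and (530,240), and the cast at (180,200) is untouched.

```bash
python3 -c "
from bench import robot; print(robot.finish_job())"
```

```text
the job is handed in; nothing more can be done
None
```

The job is handed in at 28 s: the clamp is fully home in the stop, the third key tried is seated upright on the nut and still gripped, the two keys that did not fit stand upright in the rack, and the cast was not touched.

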